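# Reset the torch air valve to two turns open

## Task

The air valve for the soldering torch stands partly open on the bench: turn its handwheel clockwise, seen from above, until it is fully closed against its stop, then back it off exactly two full turns. Finish with the upright crank handle still gripped around its middle and held there, ready to shut the valve while a colleague lights the torch; let nothing go at the end. Leave the pitch block, the oil bottle and the hammer where they are.

Things in the scene. Friction and masses are not known exactly. Their poses are not given: they have to be found in the camera images.
- valve_wheel (a joint): Opening of the valve in rad, about the vertical stem: 0 = closed, hard against the stop; grows as the wheel turns anticlockwise seen from above; one turn is 6.283; a second stop lies at four turns. At the start it is somewhere between half a turn and one and a half turns open. It stays where it is left and needs about 4 N at the handle to turn.
- valve: The air valve, fixed to the bench; origin under the stem, on the bench, z up. Its handwheel is a level cast-aluminium ring with three spokes, 110 mm in diameter to the middle of its rim, rim 12 mm thick, rim top 94 mm above the bench. It sits on a brass valve with two copper pipe elbows on a dark steel plate 90 x 170 mm.
- wheel_axis (a point): Point on the vertical axis of the wheel, level with handle_mid (129 mm above the bench). Its x axis points to where the handle stands when the valve is closed (joint 0). Only the handle and the hub nut (7 mm) rise above the rim top.
- crank_handle: Upright black plastic crank handle on top of the wheel's rim, a round post 26 mm in diameter and 60 mm tall (94 to 154 mm above the bench), 55 mm from the wheel's axis. It spins freely about its own upright axis, so a gripper that keeps its orientation can carry it round the circle. Origin: centre of its foot, on the rim's top; z up.
- handle_mid (a point): The middle of the crank handle, where to grip it: on its axis, 35 mm above its foot, 129 mm above the bench.
- pitch_block: Bystander: wooden block 85 x 85 x 75 mm with a cap of brown pitch and a metal disc on top, 83 mm tall in all. Origin: centre of its underside.
- oil_bottle: Bystander: amber bottle with a white cap, 54 mm in diameter, 120 mm tall, standing. Origin: centre of its underside.
- hammer: Bystander: hammer with a wooden handle, 250 mm long, lying on the bench; its x axis runs along the handle to the head. Origin: below the middle of its length.
There are look-alikes about, which are no part of the job. Leave any red look-alike of the valve alone.

How it is judged:
By the outcome, as a careful person would: the job done as asked, in the order asked, and still so for the second after the job is handed in, while the arm keeps its last pose, push and grip.
It also fails if it takes over 70 s, if anything falls off the work surface, if the arm or the gripper's body presses on something with over 40 N, if the wrist force passes 120 N, or if a joint passes its speed limit or range.

## Robot

A 6-joint arm with a two-finger parallel gripper is mounted at the origin on the work surface. World frame = base frame: x ahead of the robot, y to its left, z up, the work surface at z = 0. Lengths are in mm, angles in rad, forces in N, time in s.
With the tool pointing down it reaches from about 350 to 775 mm from the base axis. Payload 7.3 kg.
Tool frame: the origin (TCP) lies between the finger pads, 19 mm behind the fingertips; this is the grasp point; z points along the fingers, y is the direction in which the jaws open and shut (so a half turn about z gives the same grasp; the last joint's range is limited). The gripper opens to 92 mm and grips with 3 to 60 N. Pads are 19 mm wide; open, the fingers measure 130 mm over their backs; the gripper's body (75 mm by 190 mm) begins 47 mm behind the grasp point.
Start: joints at [-1.394, 0.342, 1.524, -0, 1.275, -0.146], TCP at [166.565, -497.895, 245.541] pointing down, gripper open.
Joint ranges: [-2.53, 2.53], [-0.77, 2.02], [0.04, 2.7], [-1, 4.14], [0.28, 2.66], [-3.11, 3.11]. Speed limits (rad/s): [2.57, 2.57, 3.14, 3.14, 3.14, 3.14].

## Interface

Orientations are given as [roll, pitch, yaw] about the fixed x, y, z axes, in that order (R = Rz(yaw) Ry(pitch) Rx(roll)).
In Python, from plant import get_obs, capture, close_job gives the robot as it stands. The module is installed in compiled form; this text tells all that it offers.
- The arm moves only by the shell command python3 -m pendant 'ROWS'. ROWS is JSON, a list of rows, each a list of 3 entries, a list of its own where there are three numbers: the shift along the tool's x, y, z in m, then the turn, a rotation vector about the tool's x, y, z in rad, then the finger opening in m, from 0 to 0.0918. In form: [[[tx, ty, tz], [wx, wy, wz], fingers], ...]. A call has 1 to 10 rows; each row is the pose to reach, as a shift and turn from the pose commanded when the call began, along the tool's axes at that moment; what a row does not reach only later rows make up. A row lasts 1/12 s, in which the tool goes at most 41.7 mm and 7.16 degrees, less where a joint would pass 70% of its speed; a pose out of reach is approached as far as the arm can. A call with a gripper value outside its range is refused whole. The fingers move at their own pace and stop on an object; the grip force is fixed at half the most. Time passes only in rows, so rows that repeat a pose let the fingers close. It gives the time, the measured TCP pose, the force and the opening at its end, in the units of the state.
- get_obs(): the state, without advancing time (a new reading comes with each control period).
- capture(name): name is "scene" or "top" or "wrist"; returns a dict with "color" (400x640x3 uint8, red, green, blue), "mtx" (3x3 intrinsics, pixels), "dist" ([k1, k2, p1, p2, k3] as OpenCV has them; the pictures are not rectified), "rvec" (rotation vector, rad) and "tvec" (3), from world to camera coordinates, as OpenCV has them. Camera axes: x right, y down, z forward; pixel columns grow to the right and rows downward; lengths in mm; the calibration is good to about 2 mm. A picture is of the moment at which its call begins. There is no depth.
- close_job(): hands the job in, once; it reports no verdict.
The state is a dict: "time": time; "joint_positions": joint angles; "dq": joint speeds; "tau": joint torques, N m; "tool_pos": TCP position; "tcp_rot": TCP orientation; "contact_force": force on the tool from outside, world axes, zero at the start; "moment": the same for the moment, N m; "grip_width": finger opening in mm.
Only numpy, scipy, OpenCV 4.12 (cv2) and the standard library are available. Lean on these libraries where they do the work, as an engineer would, in place of code of your own. Each camera call takes 0.05 s, during which the arm holds its last target. There are 200 camera calls.

## Working session

There is one attempt and no reset: what is moved stays moved. The work goes in short steps, Python scripts to look and compute and a shell command to move; the robot and the scene stay as the last step left them, time stands still between calls to the robot, and variables do not carry over. Pictures are saved under pics/ and viewed, about 8 in all and at most 12, crops included, and the job is handed in when it is done.

```bash
mkdir -p pics; cat > h.py <<'E'
import numpy as np, cv2
from plant import get_obs, capture
def grab(n,f):
    c=capture(n); cv2.imwrite('pics/'+f+'.png',c['color'][:,:,::-1]); np.savez('pics/'+f+'.npz',**c); return c
def load(f): return dict(np.load('pics/'+f+'.npz'))
def ray(c,uv):
    p=cv2.undistortPoints(np.array([[uv]],float),c['mtx'],c['dist'])[0,0]
    R,_=cv2.Rodrigues(np.array(c['rvec'],float)); t=np.array(c['tvec'],float).ravel()
    return -R.T@t, R.T@np.array([p[0],p[1],1.])
def onz(c,uv,z):
    o,d=ray(c,uv); return o+d*(z-o[2])/d[2]
def proj(c,P):
    return cv2.projectPoints(np.array(P,float).reshape(-1,3),np.array(c['rvec'],float),np.array(c['tvec'],float),c['mtx'],c['dist'])[0].reshape(-1,2)
E
python3 - <<'E'
from h import *
a=grab('scene','s0');b=grab('top','t0')
print(get_obs())
for c in(a,b): print(ray(c,(320,200)))
E
```

```text
{'time': 0.1, 'joint_positions': array([-1.39399603e+00,  3.42689079e-01,  1.52492781e+00, -5.92490642e-05,
        1.27537964e+00, -1.46002880e-01]), 'dq': array([ 6.05922440e-05, -1.15727709e-03, -2.73930045e-03, -1.51724848e-03,
        5.24340875e-04,  2.56145698e-04]), 'tau': array([ 1.73006312e-03, -4.32003951e+01, -2.44695979e+01,  7.19945692e-02,
        5.25556575e-02, -4.63798779e-05]), 'tool_pos': array([ 166.48739366, -497.54799399,  244.89352775]), 'tcp_rot': array([-3.14019548e+00, -1.48186247e-04,  3.22820366e-01]), 'contact_force': array([-0.01332588,  0.44836355,  1.04818965]), 'moment': array([0.06975326, 0.00266177, 0.03113172]), 'grip_width': 92.21041903968859}
(array([ 951.63436707, -427.94853524, 1040.56189304]), array([-0.38260184,  0.43791587, -0.8136212 ]))
(array([ 383.78752759,   71.44942918, 1164.32756636]), array([ 0.13351907, -0.01733275, -0.99101501]))
```

View pics/s0.png

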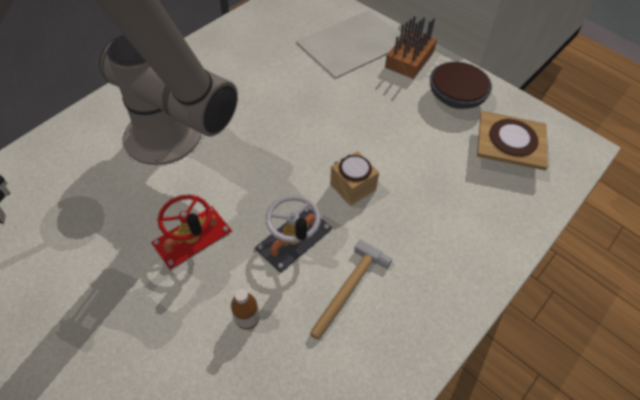

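View pics/t0.png

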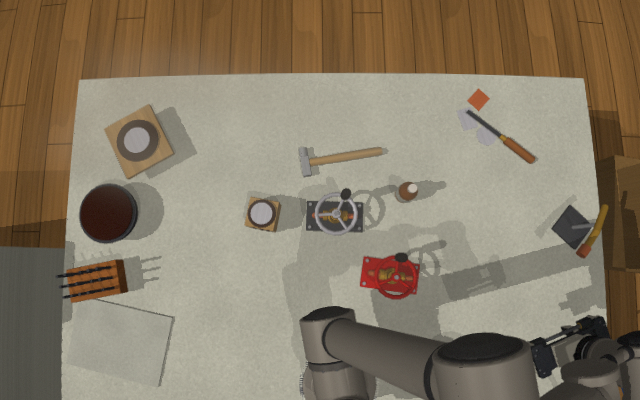

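The scene view shows the grey valve at about (293,220), with the red look-alike to its left. In the top view the wheel centre is near (337,212) and the handle near (346,194). The block is at (262,213), the bottle at (407,191) and the hammer at (340,158).

```bash
python3 - <<'E'
from h import *
t=load('t0');s=load('s0')
def handle(c,box):
    x0,y0,x1,y1=box; im=c['color'][y0:y1,x0:x1].max(2)
    m=(im<50).astype(np.uint8); n,l,st,ce=cv2.connectedComponentsWithStats(m)
    for i in range(1,n):
        if st[i,4]>15: print(st[i]+[x0,y0,0,0,0],ce[i]+[x0,y0])
handle(t,(300,180,375,242)); print(); handle(s,(255,190,335,270))
for uv,z in (((346,193),154),((336,213),94),((262,213),83),((407,190),120),((390,276),94),((305,162),20),((382,152),10)): print(uv,onz(t,uv,z).round(0))
a=cv2.resize(t['color'][172:252,290:390],None,fx=6,fy=6,interpolation=2)
b=cv2.resize(s['color'][190:270,250:350],None,fx=6,fy=6,interpolation=2)
cv2.imwrite('pics/crop.png',cv2.resize(np.hstack([a,b]),(800,320))[:,:,::-1])
E
```

```text
[296 217  12  24 210] [300.96190476 228.89047619]
[264 243   7   6  20] [266.45 245.55]
[268 245  31  22 290] [284.22068966 253.77241379]
(346, 193) [538. -15. 154.]
(336, 213) [491.   9.  94.]
(262, 213) [494. 216.  83.]
(407, 190) [ 550. -186.  120.]
(390, 276) [ 317. -137.   94.]
(305, 162) [654.  96.  20.]
(382, 152) [ 686. -140.   10.]
```

View pics/crop.png

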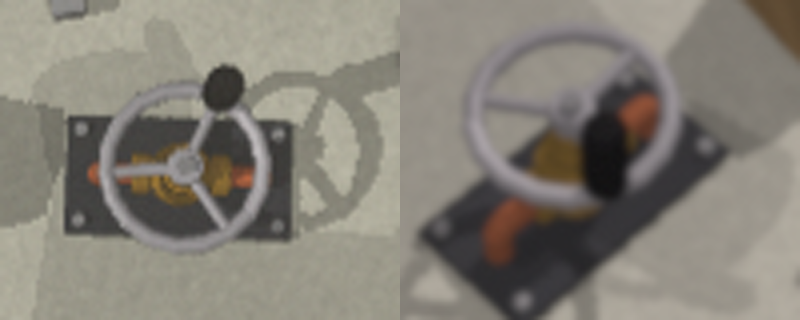

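The crop shows the handle centre at (346,194.2) and the wheel centre at (336.5,213.7) in the top view. I'll check the heights and the radius, and work out the first shift.

```bash
cat >> h.py <<'E'
from scipy.spatial.transform import Rotation as Ro
def totool(P,o=None):
    o=o or get_obs(); R=Ro.from_euler('xyz',o['tcp_rot']).as_matrix()
    return R.T@(np.array(P)-o['tool_pos'])
E
python3 - <<'E'
from h import *
t=load('t0');s=load('s0')
# ring ellipse from bright low-saturation pixels (top)
ax=onz(t,(336.5,213.9),91); hub=onz(t,(336.5,213.2),100)
axs=onz(s,(250+100*(571-400)/400,190+112/4),91); hubs=onz(s,(250+(568-400)/4,190+105/4),100)
h=onz(t,(346,194.2),126);hs=onz(s,(301,228.9),124)
print(ax,hub,axs,hubs);print(h,hs)
a=(ax+axs)[:2]/2;m=(h+hs)[:2]/2
print(a,m,np.hypot(*(m-a)),np.degrees(np.arctan2(*(m-a)[::-1])))
print(totool([m[0],m[1],225.]))
E
```

```text
[489.05090697   7.17736431  91.        ] [490.10726033   7.68735406 100.        ] [494.47296277   6.3263699   91.        ] [494.42030117   4.36291579 100.        ]
[538.99154948 -17.2910009  126.        ] [541.98670318 -16.49679592 124.        ]
[491.76193487   6.7518671 ] [540.48912633 -16.89389841] 54.16143843829553 -25.88583293280652
[ 507.1634199  -337.14817202   20.43975801]
```

```bash
python3 -m pendant '[[[0.025,-0.017,0],[0,0,0],0.0918],[[0.05,-0.034,0],[0,0,0],0.0918],[[0.075,-0.05,0],[0,0,0],0.0918],[[0.1,-0.067,0],[0,0,0],0.0918],[[0.125,-0.084,0],[0,0,0],0.0918],[[0.15,-0.1,0],[0,0,0],0.0918],[[0.175,-0.117,0],[0,0,0],0.0918],[[0.2,-0.134,0],[0,0,0],0.0918],[[0.225,-0.15,0],[0,0,0],0.0918],[[0.25,-0.167,0],[0,0,0],0.0918]]'
python3 -m pendant '[[[0.025,-0.017,0],[0,0,0],0.0918],[[0.05,-0.034,0],[0,0,0],0.0918],[[0.075,-0.05,0],[0,0,0],0.0918],[[0.1,-0.067,0],[0,0,0],0.0918],[[0.125,-0.084,0],[0,0,0],0.0918],[[0.15,-0.1,0],[0,0,0],0.0918],[[0.175,-0.117,0],[0,0,0],0.0918],[[0.2,-0.134,0],[0,0,0],0.0918],[[0.22,-0.147,0],[0,0,0],0.0918],[[0.22,-0.147,0],[0,0,0],0.0918]]'
python3 - <<'E'
from h import *
grab('wrist','w1');print(totool([540.5,-17.3,129.]))
E
```

```text
time: 0.93
tool_pos: [351.2, -258.9, 245.3]
tcp_rot: [-3.141, 0.0, 0.323]
contact_force: [0.2, -0.5, -0.0]
grip_width: 92.1
time: 1.77
tool_pos: [514.4, -47.9, 244.9]
tcp_rot: [-3.14, -0.001, 0.326]
contact_force: [-1.1, 0.9, -1.3]
grip_width: 91.9
[ 36.19147584 -21.60768742 115.84257054]
```

View pics/w1.png

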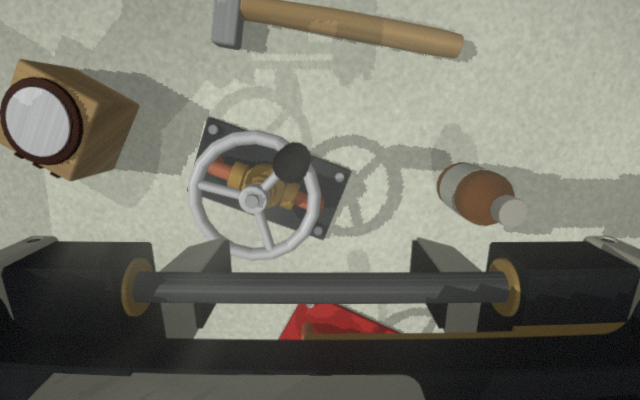

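The wrist view shows the wheel centre at about (255,195), the hub nut at (254,200) and the handle top at (292,160). I'll compare these with the earlier estimates.

```bash
python3 - <<'E'
from h import *
c=load('w1')
im=c['color'][130:200,265:330].max(2); m=(im<60).astype(np.uint8)
n,l,st,ce=cv2.connectedComponentsWithStats(m)
for i in range(1,n):
    if st[i,4]>100: print(st[i],ce[i]+[265,130])
# outer ring edges: bright pixels extents
print(proj(c,[[491.5,6.5,94],[491.5,6.5,101],[540.5,-17.3,154],[540.5,-17.3,129],[540.5,-17.3,94]]))
print(onz(c,(254.5,195),90),onz(c,(253.5,199.5),101),onz(c,(293,160),154),onz(c,(292,161),129))
E
```

```text
[  7  13  29  30 287] [283.14982578 155.58188153]
[[255.0966858  200.5128198 ]
 [253.58431235 202.50526825]
 [290.90664468 167.9074183 ]
 [293.76275131 162.81350872]
 [296.96636861 157.10335257]]
[495.04956728   8.8571652   90.        ] [494.09443108   7.30720007 101.        ] [546.1972212  -17.02217955 154.        ] [541.39470374 -15.60408209 129.        ]
```

```bash
python3 -m pendant '[[[0.018,-0.011,0],[0,0,0],0.0918],[[0.037,-0.022,0],[0,0,0],0.0918],[[0.037,-0.022,0.02],[0,0,0],0.0918],[[0.037,-0.022,0.04],[0,0,0],0.0918],[[0.037,-0.022,0.04],[0,0,0],0.0918],[[0.037,-0.022,0.04],[0,0,0],0.0918]]'
python3 - <<'E'
from h import *
for i in range(3):
    c=grab('wrist','w2'); o=get_obs(); print(o['tool_pos'],o['tcp_rot'],totool([541.5,-16.3,129.]))
E
```

```text
time: 2.32
tool_pos: [539.8, -19.1, 204.9]
tcp_rot: [-3.141, 0.003, 0.322]
contact_force: [-0.2, -0.5, -0.4]
grip_width: 91.9
[540.58309664 -19.19369185 205.9834671 ] [3.14146483e+00 3.52655972e-04 3.21897994e-01] [ 1.81242716 -2.4648239  76.98251829]
[541.02267207 -19.19086538 206.6065521 ] [ 3.14071871e+00 -1.07771830e-03  3.21905071e-01] [ 1.28376658 -2.65918426 77.60568636]
[541.2214148  -19.08866044 206.82308367] [ 3.14045307e+00 -1.73973322e-03  3.22021475e-01] [ 1.01144075 -2.6458348  77.82199647]
```

View pics/w2.png

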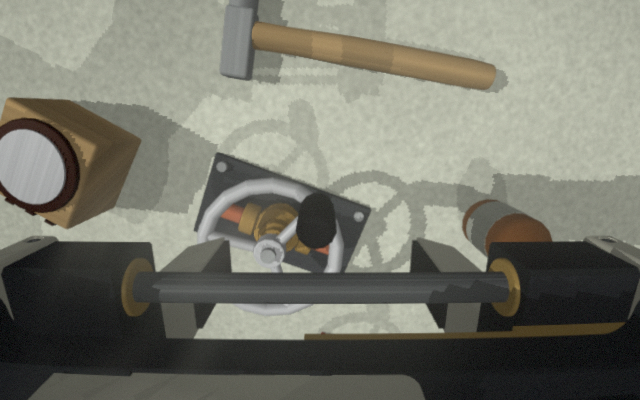

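The handle at (317,220) sits between the fingers, so I'm lowering to mid-height and closing.

```bash
python3 -m pendant '[[[0.001,-0.0025,0.02],[0,0,0],0.0918],[[0.001,-0.0025,0.04],[0,0,0],0.0918],[[0.001,-0.0025,0.055],[0,0,0],0.0918],[[0.001,-0.0025,0.07],[0,0,0],0.0918],[[0.001,-0.0025,0.0775],[0,0,0],0.0918],[[0.001,-0.0025,0.0775],[0,0,0],0.0918],[[0.001,-0.0025,0.0775],[0,0,0],0.0918]]'
python3 -m pendant '[[[0,0,0],[0,0,0],0.06],[[0,0,0],[0,0,0],0.05],[[0,0,0],[0,0,0],0.04],[[0,0,0],[0,0,0],0.03],[[0,0,0],[0,0,0],0.01],[[0,0,0],[0,0,0],0],[[0,0,0],[0,0,0],0],[[0,0,0],[0,0,0],0],[[0,0,0],[0,0,0],0],[[0,0,0],[0,0,0],0]]'
python3 - <<'E'
from h import *
t=grab('top','t1');o=get_obs();print(o)
c=grab('wrist','w3')
cv2.imwrite('pics/x3.png',np.hstack([cv2.resize(c['color'][150:390,180:460],(400,343)),cv2.resize(t['color'][150:250,280:397],(400,343))])[:,:,::-1])
E
```

```text
time: 3.05
tool_pos: [541.4, -16.0, 128.8]
tcp_rot: [3.141, -0.001, 0.323]
contact_force: [-0.7, 0.5, 0.5]
grip_width: 91.9
time: 3.88
tool_pos: [540.9, -15.7, 128.0]
tcp_rot: [3.142, 0.0, 0.323]
contact_force: [-0.1, -0.4, 0.4]
grip_width: 29.7
{'time': 3.9333, 'joint_positions': array([-1.70767698e-01,  4.92517344e-01,  1.64033077e+00, -4.55501701e-04,
        1.00840169e+00,  1.07734984e+00]), 'dq': array([-0.01166158, -0.00118385, -0.01367241, -0.00144524, -0.02055353,
        0.00029699]), 'tau': array([ 1.47398494e+00, -4.70079017e+01, -2.01234609e+01,  1.12654690e+00,
        6.07362092e-01,  9.10653791e-03]), 'tool_pos': array([541.04888387, -15.89174708, 128.01046189]), 'tcp_rot': array([ 3.14109083e+00, -1.19349961e-04,  3.22921631e-01]), 'contact_force': array([ 3.45942313, -6.78334469,  0.32160725]), 'moment': array([-9.69150176e-01, -6.04040540e-01,  7.58641500e-04]), 'grip_width': 25.95569986785258}
```

View pics/x3.png

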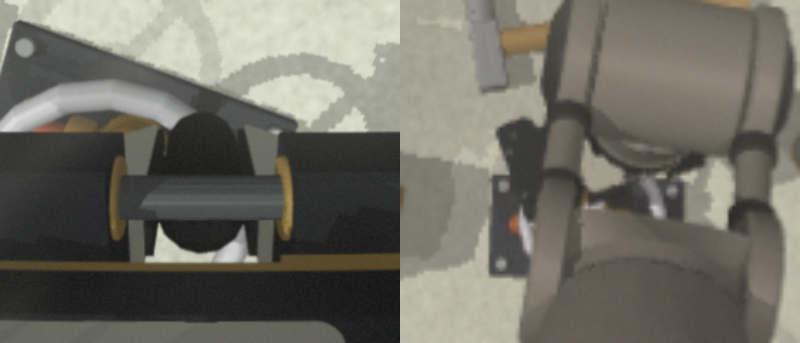

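The handle is gripped at mid-height and the opening reads 26 mm. At least half a turn is free before the stop, so I'll turn 100° clockwise in 10° rows. I'll fit the circle from the measured points after that.

```bash
cat >> h.py <<'E'
def rows(b0,step,n,r=55.):
    "shifts (mm, tool x,y) going from b0 by step deg; b=yaw-theta, grows clockwise"
    b=np.radians(b0+step*np.arange(n+1)); p=r*np.c_[np.cos(b),np.sin(b)]
    return (p-p[0])[1:]/1000
def show(b0,step,n): print(b0,'->',b0+step*n,' '.join('%.4f,%.4f;'%tuple(x) for x in rows(b0,step,n)))
E
python3 -c "
from h import *
show(44.4,10,4);show(84.4,10,4);show(124.4,10,4);show(164.4,10,3)
show(194.4,4,3)"
```

```text
44.4 -> 84.4 -0.0073,0.0062; -0.0155,0.0111; -0.0245,0.0145; -0.0339,0.0163;
84.4 -> 124.4 -0.0096,0.0001; -0.0190,-0.0015; -0.0281,-0.0046; -0.0364,-0.0094;
124.4 -> 164.4 -0.0074,-0.0061; -0.0136,-0.0134; -0.0185,-0.0216; -0.0219,-0.0306;
164.4 -> 194.4 -0.0018,-0.0094; -0.0019,-0.0190; -0.0003,-0.0285;
194.4 -> 206.4 0.0011,-0.0037; 0.0024,-0.0073; 0.0040,-0.0108;
```

```bash
cat > obs.py <<'E'
# log the pose; exit 1 if the sideways force is over the limit given
import sys, json
from h import *
o=get_obs(); f=o['contact_force']; p=o['tool_pos']
open('log.txt','a').write(json.dumps([p.tolist(),f.tolist()])+'\n')
print(p.round(1),f.round(1),round(o['grip_width'],1))
sys.exit(np.hypot(f[0],f[1])>float(sys.argv[1]))
E
python3 obs.py 30 &&
python3 -m pendant '[[[-0.0073,0.0062,0],[0,0,0],0],[[-0.0155,0.0111,0],[0,0,0],0],[[-0.0245,0.0145,0],[0,0,0],0],[[-0.0339,0.0163,0],[0,0,0],0]]' >/dev/null && python3 obs.py 30 &&
python3 -m pendant '[[[-0.0096,0.0001,0],[0,0,0],0],[[-0.019,-0.0015,0],[0,0,0],0],[[-0.0281,-0.0046,0],[0,0,0],0],[[-0.0364,-0.0094,0],[0,0,0],0]]' >/dev/null && python3 obs.py 30 &&
python3 -m pendant '[[[-0.0074,-0.0061,0],[0,0,0],0],[[-0.0136,-0.0134,0],[0,0,0],0],[[-0.0185,-0.0216,0],[0,0,0],0],[[-0.0219,-0.0306,0],[0,0,0],0]]' >/dev/null && python3 obs.py 30 &&
python3 -m pendant '[[[-0.0018,-0.0094,0],[0,0,0],0],[[-0.0019,-0.019,0],[0,0,0],0],[[-0.0003,-0.0285,0],[0,0,0],0]]' >/dev/null && python3 obs.py 30
python3 -c "
from h import *
import json
P=np.array([json.loads(l)[0] for l in open('log.txt')])[:,:2]
A=np.c_[2*P,np.ones(len(P))];s=np.linalg.lstsq(A,(P**2).sum(1),rcond=None)[0];print(s[:2],np.sqrt(s[2]+s[:2]@s[:2]))
from scipy.optimize import least_squares as L
c=L(lambda c:np.hypot(*(P-c).T)-55,[493,7]).x;print(c,np.hypot(*(P-c).T)-55,18.5-np.degrees(np.arctan2(*(P-c).T[::-1])))
"
```

```text
[541.1 -16.  128. ] [ 0.9 -1.4 -0.7] 25.4
[270.56533688  -7.98504661] 270.6836021860936
[491.49404938   7.71870006] [-1.1201961e-06] [44.01234691]False
```

```bash
python3 obs.py 30; echo rc $?; python3 -c "
from h import *
print(get_obs()['time'])"
```

```text
[541.1 -16.  128. ] [ 0.9 -1.4 -0.7] 25.4
rc 1
3.9833False
```

`sys.exit` was given a numpy bool, which counted as a failure, so nothing moved. I'll fix that and repeat.

```bash
sed -i 's/sys.exit(\(.*\))$/sys.exit(int(\1))/' obs.py; rm log.txt
python3 obs.py 30 &&
python3 -m pendant '[[[-0.0073,0.0062,0],[0,0,0],0],[[-0.0155,0.0111,0],[0,0,0],0],[[-0.0245,0.0145,0],[0,0,0],0],[[-0.0339,0.0163,0],[0,0,0],0]]' >/dev/null && python3 obs.py 30 &&
python3 -m pendant '[[[-0.0096,0.0001,0],[0,0,0],0],[[-0.019,-0.0015,0],[0,0,0],0],[[-0.0281,-0.0046,0],[0,0,0],0],[[-0.0364,-0.0094,0],[0,0,0],0]]' >/dev/null && python3 obs.py 30 &&
python3 -m pendant '[[[-0.0074,-0.0061,0],[0,0,0],0],[[-0.0136,-0.0134,0],[0,0,0],0],[[-0.0185,-0.0216,0],[0,0,0],0],[[-0.0219,-0.0306,0],[0,0,0],0]]' >/dev/null && python3 obs.py 30 &&
python3 -m pendant '[[[-0.0018,-0.0094,0],[0,0,0],0],[[-0.0019,-0.019,0],[0,0,0],0],[[-0.0003,-0.0285,0],[0,0,0],0]]' >/dev/null && python3 obs.py 30
cat > fit.py <<'E'
from h import *
import json
from scipy.optimize import least_squares as L
D=np.array([json.loads(l) for l in open('log.txt')]);P=D[:,0,:2];F=D[:,1,:2]
c=L(lambda c:np.hypot(*(P-c).T)-55,[493,7]).x
f=L(lambda c:np.hypot(*(P-c[:2]).T)-c[2],[493,7,55]).x
print(c,f);d=P-c;r=np.hypot(*d.T);u=d/r[:,None]
print('dr',(r-55).round(1));print('beta',(18.5-np.degrees(np.arctan2(d[:,1],d[:,0]))).round(1))
print('Frad',(F*u).sum(1).round(1));print('Ftan(ccw+)',(F[:,1]*u[:,0]-F[:,0]*u[:,1]).round(1))
E
python3 fit.py
```

```text
[541.1 -16.  128. ] [ 0.9 -1.4 -0.7] 25.4
[514.  -42.1 128. ] [ 2.8  5.1 -2.2] 25.5
[476.2 -44.6 128. ] [ 6.2  5.4 -4. ] 25.3
[446.3 -23.  128.1] [ 7.7  1.1 -8.2] 25.6
[436.9   3.6 128.1] [ 6.4 -3.9 -7.1] 25.2
[491.68668579   8.15794595] [491.69341026   8.19058299  55.02520269]
dr [ 0. -0. -0.  0.  0.]
beta [ 44.5  84.5 124.8 164.1 193.7]
Frad [ 1.4 -3.5 -6.9 -7.  -6. ]
Ftan(ccw+) [-0.9  4.7  4.4  3.4  4.4]
```

The fit gives an axis at (491.7, 8.2) and a radius of 55.0, which matches. The handle has turned 149° so far. From here I'll take 6° steps and check the tangential force after each, so the stop is met gently.

```bash
cat > chk.py <<'E'
# log; exit 1 if the tangential force (ccw positive) is over the limit
import sys, json
from h import *
o=get_obs(); f=o['contact_force']; p=o['tool_pos']
open('log.txt','a').write(json.dumps([p.tolist(),f.tolist()])+'\n')
d=p[:2]-[491.7,8.2]; d/=np.hypot(*d); ft=f[1]*d[0]-f[0]*d[1]
print('b %.1f ft %.1f fr %.1f w %.1f t %.1f'%((18.5-np.degrees(np.arctan2(d[1],d[0])))%360,ft,f[:2]@d,o['grip_width'],o['time']))
sys.exit(int(abs(ft)>float(sys.argv[1])))
E
python3 -c "
from h import *
show(194.4,10,3)
for k in range(20): show(224.4+6*k,3,2)"
```

```text
194.4 -> 224.4 0.0032,-0.0090; 0.0079,-0.0174; 0.0140,-0.0248;
224.4 -> 230.4 0.0021,-0.0020; 0.0042,-0.0039;
230.4 -> 236.4 0.0023,-0.0018; 0.0046,-0.0034;
236.4 -> 242.4 0.0024,-0.0015; 0.0050,-0.0029;
242.4 -> 248.4 0.0026,-0.0013; 0.0052,-0.0024;
248.4 -> 254.4 0.0027,-0.0010; 0.0055,-0.0018;
254.4 -> 260.4 0.0028,-0.0007; 0.0056,-0.0013;
260.4 -> 266.4 0.0029,-0.0004; 0.0057,-0.0007;
266.4 -> 272.4 0.0029,-0.0001; 0.0058,-0.0001;
272.4 -> 278.4 0.0029,0.0002; 0.0057,0.0005;
278.4 -> 284.4 0.0028,0.0005; 0.0056,0.0011;
284.4 -> 290.4 0.0028,0.0008; 0.0055,0.0017;
290.4 -> 296.4 0.0027,0.0011; 0.0053,0.0023;
296.4 -> 302.4 0.0025,0.0013; 0.0050,0.0028;
302.4 -> 308.4 0.0024,0.0016; 0.0047,0.0033;
308.4 -> 314.4 0.0022,0.0018; 0.0043,0.0038;
314.4 -> 320.4 0.0020,0.0021; 0.0039,0.0042;
320.4 -> 326.4 0.0018,0.0023; 0.0034,0.0046;
326.4 -> 332.4 0.0015,0.0024; 0.0029,0.0050;
332.4 -> 338.4 0.0013,0.0026; 0.0024,0.0052;
338.4 -> 344.4 0.0010,0.0027; 0.0018,0.0055;
```

```bash
python3 -m pendant '[[[0.0037,-0.0088,0],[0,0,0],0],[[0.0088,-0.0171,0],[0,0,0],0],[[0.015,-0.0245,0],[0,0,0],0]]' >/dev/null && python3 chk.py 11 &&
python3 -m pendant '[[[0.0021,-0.002,0],[0,0,0],0],[[0.0042,-0.0039,0],[0,0,0],0]]' >/dev/null && python3 chk.py 11 &&
python3 -m pendant '[[[0.0023,-0.0018,0],[0,0,0],0],[[0.0046,-0.0034,0],[0,0,0],0]]' >/dev/null && python3 chk.py 11 &&
python3 -m pendant '[[[0.0024,-0.0015,0],[0,0,0],0],[[0.005,-0.0029,0],[0,0,0],0]]' >/dev/null && python3 chk.py 11 &&
python3 -m pendant '[[[0.0026,-0.0013,0],[0,0,0],0],[[0.0052,-0.0024,0],[0,0,0],0]]' >/dev/null && python3 chk.py 11 &&
python3 -m pendant '[[[0.0027,-0.001,0],[0,0,0],0],[[0.0055,-0.0018,0],[0,0,0],0]]' >/dev/null && python3 chk.py 11 &&
python3 -m pendant '[[[0.0028,-0.0007,0],[0,0,0],0],[[0.0056,-0.0013,0],[0,0,0],0]]' >/dev/null && python3 chk.py 11 &&
python3 -m pendant '[[[0.0029,-0.0004,0],[0,0,0],0],[[0.0057,-0.0007,0],[0,0,0],0]]' >/dev/null && python3 chk.py 11 &&
python3 -m pendant '[[[0.0029,-0.0001,0],[0,0,0],0],[[0.0058,-0.0001,0],[0,0,0],0]]' >/dev/null && python3 chk.py 11 &&
python3 -m pendant '[[[0.0029,0.0002,0],[0,0,0],0],[[0.0057,0.0005,0],[0,0,0],0]]' >/dev/null && python3 chk.py 11 &&
python3 -m pendant '[[[0.0028,0.0005,0],[0,0,0],0],[[0.0056,0.0011,0],[0,0,0],0]]' >/dev/null && python3 chk.py 11 &&
python3 -m pendant '[[[0.0028,0.0008,0],[0,0,0],0],[[0.0055,0.0017,0],[0,0,0],0]]' >/dev/null && python3 chk.py 11 &&
python3 -m pendant '[[[0.0027,0.0011,0],[0,0,0],0],[[0.0053,0.0023,0],[0,0,0],0]]' >/dev/null && python3 chk.py 11 &&
python3 -m pendant '[[[0.0025,0.0013,0],[0,0,0],0],[[0.005,0.0028,0],[0,0,0],0]]' >/dev/null && python3 chk.py 11 &&
python3 -m pendant '[[[0.0024,0.0016,0],[0,0,0],0],[[0.0047,0.0033,0],[0,0,0],0]]' >/dev/null && python3 chk.py 11 &&
python3 -m pendant '[[[0.0022,0.0018,0],[0,0,0],0],[[0.0043,0.0038,0],[0,0,0],0]]' >/dev/null && python3 chk.py 11
python3 -c "
from h import *
for k in range(22): show(314.4+6*k,3,2)"
```

```text
b 223.9 ft 5.2 fr -2.7 w 25.1 t 5.5
b 230.4 ft 4.2 fr -0.2 w 25.5 t 5.7
b 236.6 ft 4.4 fr 0.4 w 25.2 t 5.8
b 242.9 ft 5.2 fr 1.7 w 25.4 t 6.0
b 249.3 ft 4.3 fr 3.0 w 25.6 t 6.2
b 255.4 ft 3.8 fr 2.2 w 25.5 t 6.3
b 261.6 ft 4.5 fr 1.2 w 25.6 t 6.5
b 267.6 ft 4.8 fr 1.2 w 25.6 t 6.7
b 273.7 ft 3.5 fr 0.1 w 25.4 t 6.8
b 279.6 ft 4.4 fr -0.4 w 25.3 t 7.0
b 285.6 ft 4.2 fr -1.0 w 25.4 t 7.2
b 291.5 ft 3.6 fr -0.8 w 25.3 t 7.3
b 297.5 ft 4.0 fr -3.1 w 25.4 t 7.5
b 303.3 ft 4.8 fr -3.8 w 25.5 t 7.7
b 309.2 ft 5.4 fr -4.1 w 25.7 t 7.8
b 315.0 ft 5.2 fr -4.7 w 25.7 t 8.0
314.4 -> 320.4 0.0020,0.0021; 0.0039,0.0042;
320.4 -> 326.4 0.0018,0.0023; 0.0034,0.0046;
326.4 -> 332.4 0.0015,0.0024; 0.0029,0.0050;
332.4 -> 338.4 0.0013,0.0026; 0.0024,0.0052;
338.4 -> 344.4 0.0010,0.0027; 0.0018,0.0055;
344.4 -> 350.4 0.0007,0.0028; 0.0013,0.0056;
350.4 -> 356.4 0.0004,0.0029; 0.0007,0.0057;
356.4 -> 362.4 0.0001,0.0029; 0.0001,0.0058;
362.4 -> 368.4 -0.0002,0.0029; -0.0005,0.0057;
368.4 -> 374.4 -0.0005,0.0028; -0.0011,0.0056;
374.4 -> 380.4 -0.0008,0.0028; -0.0017,0.0055;
380.4 -> 386.4 -0.0011,0.0027; -0.0023,0.0053;
386.4 -> 392.4 -0.0013,0.0025; -0.0028,0.0050;
392.4 -> 398.4 -0.0016,0.0024; -0.0033,0.0047;
398.4 -> 404.4 -0.0018,0.0022; -0.0038,0.0043;
404.4 -> 410.4 -0.0021,0.0020; -0.0042,0.0039;
410.4 -> 416.4 -0.0023,0.0018; -0.0046,0.0034;
416.4 -> 422.4 -0.0024,0.0015; -0.0050,0.0029;
422.4 -> 428.4 -0.0026,0.0013; -0.0052,0.0024;
428.4 -> 434.4 -0.0027,0.0010; -0.0055,0.0018;
434.4 -> 440.4 -0.0028,0.0007; -0.0056,0.0013;
440.4 -> 446.4 -0.0029,0.0004; -0.0057,0.0007;
```

```bash
python3 -m pendant '[[[0.0017,0.0021,0],[0,0,0],0],[[0.0036,0.0042,0],[0,0,0],0]]' >/dev/null && python3 chk.py 10 &&
python3 -m pendant '[[[0.0018,0.0023,0],[0,0,0],0],[[0.0034,0.0046,0],[0,0,0],0]]' >/dev/null && python3 chk.py 10 &&
python3 -m pendant '[[[0.0015,0.0024,0],[0,0,0],0],[[0.0029,0.005,0],[0,0,0],0]]' >/dev/null && python3 chk.py 10 &&
python3 -m pendant '[[[0.0013,0.0026,0],[0,0,0],0],[[0.0024,0.0052,0],[0,0,0],0]]' >/dev/null && python3 chk.py 10 &&
python3 -m pendant '[[[0.001,0.0027,0],[0,0,0],0],[[0.0018,0.0055,0],[0,0,0],0]]' >/dev/null && python3 chk.py 10 &&
python3 -m pendant '[[[0.0007,0.0028,0],[0,0,0],0],[[0.0013,0.0056,0],[0,0,0],0]]' >/dev/null && python3 chk.py 10 &&
python3 -m pendant '[[[0.0004,0.0029,0],[0,0,0],0],[[0.0007,0.0057,0],[0,0,0],0]]' >/dev/null && python3 chk.py 10 &&
python3 -m pendant '[[[0.0001,0.0029,0],[0,0,0],0],[[0.0001,0.0058,0],[0,0,0],0]]' >/dev/null && python3 chk.py 10 &&
python3 -m pendant '[[[-0.0002,0.0029,0],[0,0,0],0],[[-0.0005,0.0057,0],[0,0,0],0]]' >/dev/null && python3 chk.py 10 &&
python3 -m pendant '[[[-0.0005,0.0028,0],[0,0,0],0],[[-0.0011,0.0056,0],[0,0,0],0]]' >/dev/null && python3 chk.py 10 &&
python3 -m pendant '[[[-0.0008,0.0028,0],[0,0,0],0],[[-0.0017,0.0055,0],[0,0,0],0]]' >/dev/null && python3 chk.py 10 &&
python3 -m pendant '[[[-0.0011,0.0027,0],[0,0,0],0],[[-0.0023,0.0053,0],[0,0,0],0]]' >/dev/null && python3 chk.py 10 &&
python3 -m pendant '[[[-0.0013,0.0025,0],[0,0,0],0],[[-0.0028,0.005,0],[0,0,0],0]]' >/dev/null && python3 chk.py 10 &&
python3 -m pendant '[[[-0.0016,0.0024,0],[0,0,0],0],[[-0.0033,0.0047,0],[0,0,0],0]]' >/dev/null && python3 chk.py 10 &&
python3 -m pendant '[[[-0.0018,0.0022,0],[0,0,0],0],[[-0.0038,0.0043,0],[0,0,0],0]]' >/dev/null && python3 chk.py 10 &&
python3 -m pendant '[[[-0.0021,0.002,0],[0,0,0],0],[[-0.0042,0.0039,0],[0,0,0],0]]' >/dev/null && python3 chk.py 10 &&
python3 -m pendant '[[[-0.0023,0.0018,0],[0,0,0],0],[[-0.0046,0.0034,0],[0,0,0],0]]' >/dev/null && python3 chk.py 10 &&
python3 -m pendant '[[[-0.0024,0.0015,0],[0,0,0],0],[[-0.005,0.0029,0],[0,0,0],0]]' >/dev/null && python3 chk.py 10 &&
python3 -m pendant '[[[-0.0026,0.0013,0],[0,0,0],0],[[-0.0052,0.0024,0],[0,0,0],0]]' >/dev/null && python3 chk.py 10 &&
python3 -m pendant '[[[-0.0027,0.001,0],[0,0,0],0],[[-0.0055,0.0018,0],[0,0,0],0]]' >/dev/null && python3 chk.py 10 &&
python3 -m pendant '[[[-0.0028,0.0007,0],[0,0,0],0],[[-0.0056,0.0013,0],[0,0,0],0]]' >/dev/null && python3 chk.py 10 &&
python3 -m pendant '[[[-0.0029,0.0004,0],[0,0,0],0],[[-0.0057,0.0007,0],[0,0,0],0]]' >/dev/null && python3 chk.py 10
python3 fit.py|head -1; python3 -c "
from h import *
for k in range(24): show(446.4+6*k,3,2)"
```

```text
b 320.7 ft 4.2 fr -3.7 w 25.4 t 8.2
b 326.5 ft 4.1 fr -3.8 w 25.3 t 8.3
b 332.4 ft 3.8 fr -3.9 w 25.2 t 8.5
b 338.2 ft 3.7 fr -4.7 w 25.3 t 8.7
b 344.1 ft 3.7 fr -4.9 w 25.6 t 8.8
b 349.9 ft 4.8 fr -5.3 w 25.5 t 9.0
b 355.8 ft 4.8 fr -5.5 w 25.8 t 9.2
b 1.7 ft 4.4 fr -5.4 w 25.5 t 9.3
b 7.5 ft 3.5 fr -5.6 w 25.3 t 9.5
b 13.2 ft 4.5 fr -5.4 w 25.6 t 9.7
b 19.1 ft 4.1 fr -5.0 w 25.6 t 9.8
b 21.5 ft 29.4 fr -2.9 w 25.3 t 10.0
[491.92076252   8.36067054] [491.89577335   8.27466086  55.09737812]
446.4 -> 452.4 -0.0029,0.0001; -0.0058,0.0001;
452.4 -> 458.4 -0.0029,-0.0002; -0.0057,-0.0005;
458.4 -> 464.4 -0.0028,-0.0005; -0.0056,-0.0011;
464.4 -> 470.4 -0.0028,-0.0008; -0.0055,-0.0017;
470.4 -> 476.4 -0.0027,-0.0011; -0.0053,-0.0023;
476.4 -> 482.4 -0.0025,-0.0013; -0.0050,-0.0028;
482.4 -> 488.4 -0.0024,-0.0016; -0.0047,-0.0033;
488.4 -> 494.4 -0.0022,-0.0018; -0.0043,-0.0038;
494.4 -> 500.4 -0.0020,-0.0021; -0.0039,-0.0042;
500.4 -> 506.4 -0.0018,-0.0023; -0.0034,-0.0046;
506.4 -> 512.4 -0.0015,-0.0024; -0.0029,-0.0050;
512.4 -> 518.4 -0.0013,-0.0026; -0.0024,-0.0052;
518.4 -> 524.4 -0.0010,-0.0027; -0.0018,-0.0055;
524.4 -> 530.4 -0.0007,-0.0028; -0.0013,-0.0056;
530.4 -> 536.4 -0.0004,-0.0029; -0.0007,-0.0057;
536.4 -> 542.4 -0.0001,-0.0029; -0.0001,-0.0058;
542.4 -> 548.4 0.0002,-0.0029; 0.0005,-0.0057;
548.4 -> 554.4 0.0005,-0.0028; 0.0011,-0.0056;
554.4 -> 560.4 0.0008,-0.0028; 0.0017,-0.0055;
560.4 -> 566.4 0.0011,-0.0027; 0.0023,-0.0053;
566.4 -> 572.4 0.0013,-0.0025; 0.0028,-0.0050;
572.4 -> 578.4 0.0016,-0.0024; 0.0033,-0.0047;
578.4 -> 584.4 0.0018,-0.0022; 0.0038,-0.0043;
584.4 -> 590.4 0.0021,-0.0020; 0.0042,-0.0039;
```

The stop is reached at β≈381.5°: the tangential force jumped to 29 N, 337° after the start, which fits the expected range. I'll hold briefly to confirm, then ease off to a light push and read the angle.

```bash
python3 -m pendant '[[[0,0,0],[0,0,0],0],[[0,0,0],[0,0,0],0]]' >/dev/null; python3 chk.py 10
python3 -m pendant '[[[0.0007,-0.0018,0],[0,0,0],0],[[0.0013,-0.0033,0],[0,0,0],0],[[0.0013,-0.0033,0],[0,0,0],0],[[0.0013,-0.0033,0],[0,0,0],0]]' >/dev/null; python3 chk.py 10
python3 - <<'E'
from h import *
c=grab('scene','sc');o=get_obs();print(o['tool_pos'],o['contact_force']);grab('wrist','wc')
E
python3 chk.py 10
python3 chk.py 10
```

```text
b 21.2 ft 20.2 fr -3.4 w 25.4 t 10.2
b 20.7 ft 5.7 fr -4.7 w 25.5 t 10.5
[546.9409238    6.02411865 127.94112405] [-5.00820875  5.98273265  1.60284562]
b 20.8 ft 5.9 fr -4.6 w 25.8 t 10.6
b 20.8 ft 5.9 fr -4.6 w 25.8 t 10.6
```

The wheel is firmly closed. At a light push the TCP reads β=20.8°. Next is 720° anticlockwise in six calls of 120°.

```bash
python3 -c "
from h import *
for k in range(3): show(22.7-120*k,-12,10)"
```

```text
22.7 -> -97.3 0.0033,-0.0110; 0.0042,-0.0225; 0.0028,-0.0339; -0.0010,-0.0447; -0.0070,-0.0546; -0.0149,-0.0629; -0.0243,-0.0695; -0.0349,-0.0739; -0.0462,-0.0760; -0.0577,-0.0758;
-97.3 -> -217.3 -0.0112,0.0026; -0.0216,0.0076; -0.0307,0.0145; -0.0382,0.0232; -0.0438,0.0333; -0.0471,0.0443; -0.0480,0.0558; -0.0465,0.0672; -0.0427,0.0781; -0.0368,0.0879;
-217.3 -> -337.3 0.0079,0.0084; 0.0173,0.0149; 0.0279,0.0194; 0.0392,0.0215; 0.0507,0.0212; 0.0619,0.0186; 0.0723,0.0137; 0.0815,0.0067; 0.0890,-0.0020; 0.0945,-0.0121;
```

```bash
python3 -m pendant '[[[0.0033,-0.011,0],[0,0,0],0],[[0.0042,-0.0225,0],[0,0,0],0],[[0.0028,-0.0339,0],[0,0,0],0],[[-0.001,-0.0447,0],[0,0,0],0],[[-0.007,-0.0546,0],[0,0,0],0],[[-0.0149,-0.0629,0],[0,0,0],0],[[-0.0243,-0.0695,0],[0,0,0],0],[[-0.0349,-0.0739,0],[0,0,0],0],[[-0.0462,-0.076,0],[0,0,0],0],[[-0.0577,-0.0758,0],[0,0,0],0]]' >/dev/null && python3 chk.py 20 &&
python3 -m pendant '[[[-0.0112,0.0026,0],[0,0,0],0],[[-0.0216,0.0076,0],[0,0,0],0],[[-0.0307,0.0145,0],[0,0,0],0],[[-0.0382,0.0232,0],[0,0,0],0],[[-0.0438,0.0333,0],[0,0,0],0],[[-0.0471,0.0443,0],[0,0,0],0],[[-0.048,0.0558,0],[0,0,0],0],[[-0.0465,0.0672,0],[0,0,0],0],[[-0.0427,0.0781,0],[0,0,0],0],[[-0.0368,0.0879,0],[0,0,0],0]]' >/dev/null && python3 chk.py 20 &&
python3 -m pendant '[[[0.0079,0.0084,0],[0,0,0],0],[[0.0173,0.0149,0],[0,0,0],0],[[0.0279,0.0194,0],[0,0,0],0],[[0.0392,0.0215,0],[0,0,0],0],[[0.0507,0.0212,0],[0,0,0],0],[[0.0619,0.0186,0],[0,0,0],0],[[0.0723,0.0137,0],[0,0,0],0],[[0.0815,0.0067,0],[0,0,0],0],[[0.089,-0.002,0],[0,0,0],0],[[0.0945,-0.0121,0],[0,0,0],0]]' >/dev/null && python3 chk.py 20
```

```text
b 265.3 ft -4.8 fr 0.4 w 25.5 t 11.4
b 142.7 ft -5.2 fr -2.4 w 25.6 t 12.2
b 22.6 ft -4.3 fr -8.3 w 25.8 t 13.1
```

```bash
python3 -m pendant '[[[0.0028,-0.0112,0],[0,0,0],0],[[0.0036,-0.0228,0],[0,0,0],0],[[0.0022,-0.0342,0],[0,0,0],0],[[-0.0016,-0.045,0],[0,0,0],0],[[-0.0076,-0.0549,0],[0,0,0],0],[[-0.0155,-0.0632,0],[0,0,0],0],[[-0.0249,-0.0698,0],[0,0,0],0],[[-0.0355,-0.0742,0],[0,0,0],0],[[-0.0468,-0.0763,0],[0,0,0],0],[[-0.0583,-0.0761,0],[0,0,0],0]]' >/dev/null && python3 chk.py 20 &&
python3 -m pendant '[[[-0.0112,0.0026,0],[0,0,0],0],[[-0.0216,0.0076,0],[0,0,0],0],[[-0.0307,0.0145,0],[0,0,0],0],[[-0.0382,0.0232,0],[0,0,0],0],[[-0.0438,0.0333,0],[0,0,0],0],[[-0.0471,0.0443,0],[0,0,0],0],[[-0.048,0.0558,0],[0,0,0],0],[[-0.0465,0.0672,0],[0,0,0],0],[[-0.0427,0.0781,0],[0,0,0],0],[[-0.0368,0.0879,0],[0,0,0],0]]' >/dev/null && python3 chk.py 20 &&
python3 -m pendant '[[[0.0079,0.0084,0],[0,0,0],0],[[0.0173,0.0149,0],[0,0,0],0],[[0.0279,0.0194,0],[0,0,0],0],[[0.0392,0.0215,0],[0,0,0],0],[[0.0507,0.0212,0],[0,0,0],0],[[0.0619,0.0186,0],[0,0,0],0],[[0.0723,0.0137,0],[0,0,0],0],[[0.0815,0.0067,0],[0,0,0],0],[[0.089,-0.002,0],[0,0,0],0],[[0.0945,-0.0121,0],[0,0,0],0]]' >/dev/null && python3 chk.py 20
python3 -m pendant '[[[0,0,0],[0,0,0],0],[[0,0,0],[0,0,0],0],[[0,0,0],[0,0,0],0]]'; python3 chk.py 20
```

```text
b 264.7 ft -4.8 fr -1.9 w 25.6 t 13.9
b 143.0 ft -4.1 fr -3.7 w 24.9 t 14.8
b 22.9 ft -5.2 fr -6.0 w 25.6 t 15.6
time: 15.83
tool_pos: [546.8, 5.0, 128.0]
tcp_rot: [-3.141, -0.001, 0.323]
contact_force: [-1.7, 4.1, 0.3]
grip_width: 25.4
b 21.8 ft 4.0 fr -1.9 w 25.4 t 15.8
```

```bash
python3 -m pendant '[[[0.0004,-0.0009,0],[0,0,0],0],[[0.0007,-0.0018,0],[0,0,0],0],[[0.0007,-0.0018,0],[0,0,0],0],[[0.0007,-0.0018,0],[0,0,0],0],[[0.0007,-0.0018,0],[0,0,0],0]]'>/dev/null; python3 chk.py 20
python3 - <<'E'
from h import *
a=load('sc');b=grab('scene','se');w=grab('wrist','we');wc=load('wc')
k=lambda c:cv2.resize(c['color'][180:290,240:350],(300,300),interpolation=2)
q=lambda c:cv2.resize(c['color'],(480,300))
cv2.imwrite('pics/x4.png',np.vstack([np.hstack([k(a),q(wc)]),np.hstack([k(b),q(w)])])[:,:,::-1])
E
python3 chk.py 20
```

```text
b 21.1 ft -4.0 fr 1.2 w 25.5 t 16.2
b 20.8 ft -4.0 fr 1.3 w 25.8 t 16.4
```

View pics/x4.png

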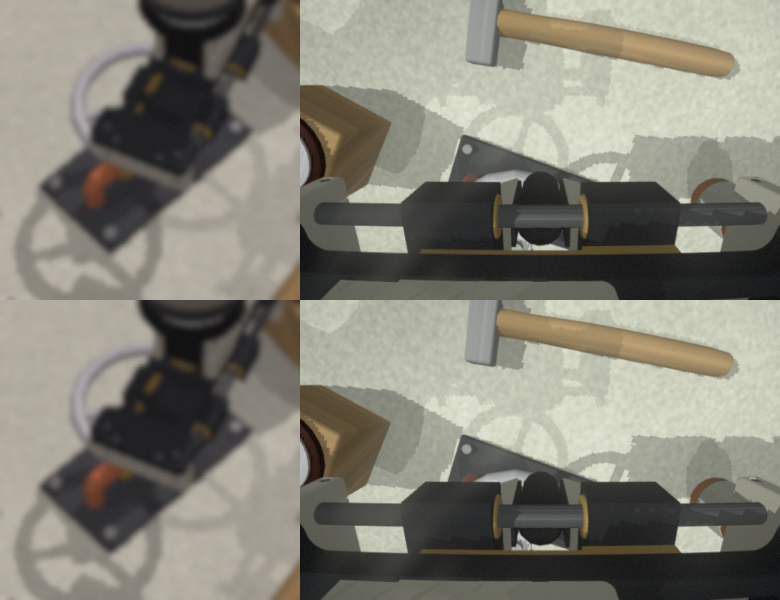

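The closed view (top row) and the final view (bottom row) match: the handle is between the pads and the wheel shadow and spoke are in the same place. I'll ease off the remaining 4 N push so the wheel doesn't creep, then check and hand in.

```bash
python3 -m pendant '[[[-0.0003,0.0006,0],[0,0,0],0],[[-0.0003,0.0006,0],[0,0,0],0],[[-0.0003,0.0006,0],[0,0,0],0],[[-0.0003,0.0006,0],[0,0,0],0]]'>/dev/null; python3 chk.py 20; python3 -m pendant '[[[0,0,0],[0,0,0],0],[[0,0,0],[0,0,0],0],[[0,0,0],[0,0,0],0],[[0,0,0],[0,0,0],0]]'; python3 chk.py 20
python3 - <<'E'
from h import *
t=grab('top','te'); t0=load('t0'); t1=load('t1')
for n,(x0,y0,x1,y1) in dict(block=(240,190,285,237),bottle=(393,178,425,205),hammer=(293,140,390,180)).items():
    print(n,[np.abs(t['color'][y0:y1,x0:x1].astype(int)-r['color'][y0:y1,x0:x1]).mean().round(1) for r in (t0,t1)])
E
```

```text
b 20.9 ft -2.4 fr 3.4 w 25.0 t 16.7
time: 17.02
tool_pos: [546.6, 5.9, 128.0]
tcp_rot: [3.141, -0.001, 0.323]
contact_force: [4.7, -2.2, -4.7]
grip_width: 25.5
b 20.9 ft -2.0 fr 4.8 w 25.5 t 17.0
block [np.float64(5.8), np.float64(1.4)]
bottle [np.float64(13.6), np.float64(4.7)]
hammer [np.float64(27.7), np.float64(13.3)]
```

```bash
python3 -c "
from plant import close_job
print(close_job())"
```

```text
the job is handed in; nothing more can be done
None
```

The valve was closed against its stop and then backed off two full turns. I handed the job in at 17 s of robot time, with the crank handle still gripped.

- **Closing:** The wheel turned about 337° clockwise before it hit the stop, where the force along the turn jumped from 4 N to 29 N. With a light push on the stop, the handle's angle on its circle, measured from the gripper position, read 20.8°.
- **Backing off:** After 720° anticlockwise the handle angle read 20.9°, so the gripper measurements put it about 0.1° from exactly two turns. The wrist and scene pictures at the stop and after the two turns match.
- **Grip at hand-in:** The handle was held at 128 mm above the bench (its middle is at 129 mm), with the fingers 25.5 mm apart. About 2 N was left along the turning direction, below the 4 N needed to move the wheel.
- **Bystanders:** The hammer and the visible parts of the block and bottle look the same in the wrist pictures taken at the stop and at the end. The pixel comparison in the top view did not settle it. Against the picture taken at the grip, the block changed little (1.4 grey levels), the bottle more (4.7) and the hammer most (13.3). I put that down to the arm and its shadow covering them. I never moved the gripper below the hub except at the handle.

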